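Pry the spindle clip off an upturned banding wheel

TASK

The banding wheel is standing upside down on the bench to be re-greased. With the hooked pick, pry the horseshoe clip out of the groove near the end of the spindle: feel gently for the gap so that you do not score the metal, keep your fingers off the clip until it is clear of the spindle, and do not let it drop onto the bench. Lay the pick back down on the wooden bats, put the clip in the white dish, and leave the mug, the jar and the roller where they are.

Things in the scene. Friction and masses are not known exactly. Their poses are not given: they have to be found in the camera images.
- wheel: Banding wheel, upside down, fixed, dark cast iron: 240 mm wide head face down on the bench (17 mm thick), slim pedestal, uppermost its 180 mm wide foot. The foot is hollow: flat floor 112 mm above the bench, 82 mm in radius, inside a rim 7 mm thick whose top is 14 mm above that floor. Origin: on the spindle's axis, at bench height; z up.
- spindle (a point): Point on the spindle's vertical axis, level with the floor of the hollow foot (112 mm above the bench). The bright steel spindle, 21 mm in diameter, ends 11 mm above that floor, its end bevelled (14 mm flat on top); its groove, 16 mm in diameter, runs from the floor to 5 mm above it.
- clip: Horseshoe clip, bright steel, 42 mm wide, 4 mm thick, 42 g, loose, flat on the foot's floor. Origin: its centre, underside, on the spindle axis while fitted. +x: to the middle of its closed back; mouth at -x. Band 17 to 21 mm from the centre, 134 degrees round each side; back stiff up to 78 degrees, then two sprung arms that only open, with inward lobes that grip the groove.
- clip_window (a point): Middle of the gap between spindle and clip's back (10.5 to 17 mm from the centre, open from above): 14 mm along the clip's +x, level with its top face. Pulled along +x the clip yields at about 10 to 20 N, 5 to 8 mm on snaps off and may jump on some 15 mm; clear of the spindle once 18 mm out. Pulled askew it turns round the spindle. Before that it cannot be lifted.
- pick: Hooked pick, 110 g, loose, lying on the bats, hook over their edge. Square black rubber handle 20 x 20 mm, 95 mm long, then a ferrule and a 5 mm steel shank. Origin: on the handle's axis, 30 mm behind its front end, near the centre of mass. +x: along the shank to the hook; z up. 80 mm along x the shank ends in the hook's leg, a stiff round wire 3.6 mm thick and 34 mm long.
- pick_bend (a point): The bend where the leg begins, (80, 0, 0) mm in the pick's frame. From here the leg points to the pick's -z, but it was bent by hand: it leans up to 0.25 rad forwards or backwards (towards the pick's +x or -x), so its tip lies up to 8 mm before or behind the bend and 33 to 34 mm below it. The lean is not measured: see it or feel it. It does not change in use.
- bats: Stack of four thin wooden bats, 110 by 110 mm, top 36 mm above the bench, fixed. Origin: centre of the underside. The handle axis of the pick lying on it is 46 mm above the bench.
- dish: Shallow white dish, 116 mm wide at the rim and 30 mm high, inside flat 5 mm above the bench over the middle 50 mm, then curving up, loose, about 300 g. Origin: centre of the underside.
- mug: Bystander: brown mug, 76 mm wide, 85 mm high, with a handle. Origin: centre of its underside.
- jar: Bystander: white jar with black cap, 64 mm wide, 70 mm high. Origin: centre of its underside.
- roller: Bystander: wooden clay roller, 44 mm thick, 200 mm long, lying along its x. Origin: centre of its underside.

How it is judged (in metres and radians):
On the way, in this order (a step that is already met when the one before it is completed fails the run):
1. the pick's hook pulls on the clip while it is still in the groove (contact force between pick and clip above 2.5 N and horizontal distance between clip and spindle below 0.008 m), for 0.1 s.
2. the clip is off the spindle, lying in the hollow foot, not held by the fingers (horizontal distance between clip and spindle above 0.018 m and z of clip in the frame of spindle below 0.02 m and contact force between the fingers and clip below 0.1 N), for 0.2 s.
At the end, for the whole second after the job is handed in: The clip lies at rest in the dish (its centre within 45 mm of the dish's centre and less than 35 mm above the dish's underside), the dish is upright (within 0.1 rad), and the pick lies at rest on the bats (its origin within 60 mm of the middle of the bats and 40 to 55 mm above the bench) (horizontal distance between clip and dish below 0.045 m and z of clip in the frame of dish below 0.035 m and linear speed of each of clip, pick below 0.02 m/s and horizontal distance between pick and bats below 0.06 m and height (world z) of pick between 0.04 and 0.055 m and angle between dish's own z axis and vertical below 0.1 rad); the robot touches nothing.
It fails at once if the pick is pressed on the wheel (spindle, floor or rim) with over 25 N (contact force between pick and wheel above 25 N).
It fails at once if the fingers touch the clip while it is still on the spindle (contact force between the fingers and clip above 0.5 N and horizontal distance between clip and spindle below 0.016 m).
It fails at once if the clip drops onto the bench or the wheel's head (height (world z) of clip below 0.024 m and horizontal distance between clip and dish above 0.07 m).
It fails at once if the mug, the jar or the roller is moved by more than 30 mm (distance of any of mug, jar, roller from where it was at the start of the episode above 0.03 m).
It also fails if it takes over 70 s, if anything falls off the work surface, if the arm or the gripper's body presses on something with over 40 N, if the wrist force passes 120 N, or if a joint passes its speed limit or range.

ROBOT

A 6-joint arm with a two-finger parallel gripper is mounted at the origin on the work surface. World frame = base frame: x ahead of the robot, y to its left, z up, the work surface at z = 0. Lengths are in mm, angles in rad, forces in N, time in s.
With the tool pointing down it reaches from about 325 to 900 mm from the base axis. Payload 6.1 kg.
Tool frame: the origin (TCP) lies at the very end of the fingers, on their centre line; the grasp point (between the pads) lies 19 mm behind it (grip_point_offset is the distance from the TCP to the grasp point, in mm); z points along the fingers, y is the line along which they close (so a half turn about z gives the same grasp; the last joint's range is limited). The gripper opens to 87 mm and grips with 3 to 60 N. Pads are 19 mm wide; open, the fingers measure 117 mm over their backs; the gripper's body (75 mm by 190 mm) begins 51 mm behind the grasp point.
Start: joints at [-1.309, 0.22, 1.526, -0, 1.395, -0.126], TCP at [236.338, -578.585, 222.538] pointing down, gripper open.
Joint ranges: [-2.98, 2.98], [-0.91, 2.08], [0.09, 2.57], [-1.24, 4.39], [0.2, 2.65], [-2.68, 2.68]. Speed limits (rad/s): [2.57, 2.57, 3.01, 3.14, 3.14, 3.14].

INTERFACE

Orientations are given as a rotation vector (axis times angle).
In Python, from plant import get_obs, capture, camera_info, finish_job, grip_point_offset gives the robot as it stands. The module is installed in compiled form; this text tells all that it offers.
- The arm moves only by the tool play_rows, never from a script. Its argument "deltas" is one flat list of numbers, 7 for each row, row after row: the turn, a rotation vector about the tool's x, y, z as a fraction of full scale, then the shift along the tool's x, y, z as a fraction of full scale, then the finger opening in mm, from 0 to 87. A call has exactly 8 rows; each row shifts and turns the commanded pose from where the row before left it, along the tool's axes as they then stand; what a row does not reach is not made up. Full scale, the value 1, is 40 mm for a shift and 4 degrees for a turn. A row lasts 1/8 s, in which the tool goes at most 62.5 mm and 10.7 degrees, less where a joint would pass 70% of its speed; a pose out of reach is approached as far as the arm can. A call with a number of a shift or a turn outside -1 to 1 is refused whole. A call with a gripper value outside its range is refused whole. The fingers move at their own pace and stop on an object; the grip force is fixed at half the most. Time passes only in rows, so rows that do not move let the fingers close, or fill a call up. It gives the time, the measured TCP pose, the force, the opening and the grip force at its end, in the units of the state.
- get_obs(): the state, without advancing time (a new reading comes with each control period).
- capture(name): name is "scene" or "top"; returns the picture (480x640x3 uint8, red, green, blue); there is no depth.
- camera_info(name): a dict with "camera_matrix" (3x3 intrinsics, pixels), "eye" and "rotation" of the camera in the world. Camera axes: x right, y up, looking along -z (the intrinsics and any distortion apply to the point x, -y, -z); pixel columns grow to the right and rows downward; lengths in mm; the calibration is good to about 2 mm. A picture is of the moment at which its call begins. camera_info takes no time and is no camera call.
- finish_job(): hands the job in; it is judged then, once.
The state is a dict: "time_s": time; "joint_pos": joint angles; "joint_velocities": joint speeds; "effort": joint torques, N m; "tool_pos": TCP position; "ee_rot": TCP orientation; "ft_force": force on the tool from outside, world axes, zero at the start; "torque": the same for the moment, N m; "finger_gap": finger opening in mm; "gripper_force": force on a finger pad.
Only numpy, scipy, OpenCV 4.12 (cv2) and the standard library are available. Lean on these libraries where they do the work, as an engineer would, in place of code of your own. Each camera call takes 0.05 s, during which the arm holds its last target. There are 200 camera calls.

## Working session

There is one attempt and no reset: what is moved stays moved. The work goes in short steps, Python scripts to look and compute and a tool call to move; the robot and the scene stay as the last step left them, time stands still between calls to the robot, and variables do not carry over. Pictures are saved under pics/ and viewed, at most 10 in all, crops included, and the job is handed in when it is done.

Besides the shell and the picture viewer there is one more tool, called after "Request:" as name(argument=value, ...), one argument or row to a line, values as JSON. play_rows: Moves the arm, as the interface text tells. Shift numbers are shares of 40 mm and turn numbers shares of 4 degrees, none past 1 either way. Its arguments: {"type":"object","properties":{"deltas":{"type":"array","items":{"type":"number"}}},"required":["deltas"]}

```bash
mkdir -p pics
python3 - <<'E'
from plant import *
import cv2
print(get_obs())
for n in("scene","top"):
    im=capture(n); cv2.imwrite(f"pics/{n}0.png",im[:,:,::-1]); c=camera_info(n); print(n,c)
print(grip_point_offset)
E
```

```text
{'time_s': 0.0, 'joint_pos': array([-1.30911755e+00,  2.21232655e-01,  1.52759912e+00, -2.71628255e-05,
        1.39468186e+00, -1.26114596e-01]), 'joint_velocities': array([ 0.00024739, -0.001172  ,  0.00042798, -0.00027229, -0.00050188,
       -0.00171118]), 'effort': array([ 2.87858948e-04, -4.94597983e+01, -3.87374282e+01,  7.01537775e-02,
        5.71721233e-02, -1.76001113e-04]), 'tool_pos': array([ 236.16169283, -578.00441777,  221.43955039]), 'ee_rot': array([-3.08084157e+00, -6.04973111e-01,  2.46126709e-04]), 'ft_force': array([-0.08959967,  0.89119977, -0.04059244]), 'torque': array([-0.05223297,  0.020474  , -0.01113033]), 'gripper_force': 0.0, 'finger_gap': 87.21034666077676}
scene {'camera_matrix': array([[464.43483396,   0.        , 329.1185525 ],
       [  0.        , 464.43483396, 230.8444819 ],
       [  0.        ,   0.        ,   1.        ]]), 'eye': array([1289.72060008,  552.65850308,  791.70621129]), 'rotation': array([0.49617442, 1.01688493, 2.05134743])}
top {'camera_matrix': array([[459.63025329,   0.        , 313.83089758],
       [  0.        , 459.63025329, 238.45343643],
       [  0.        ,   0.        ,   1.        ]]), 'eye': array([462.80053775, -11.76837122, 956.53342288]), 'rotation': array([ 0.15379897, -0.11826624, -1.58302896])}
18.700000000000003
```

View pics/scene0.png

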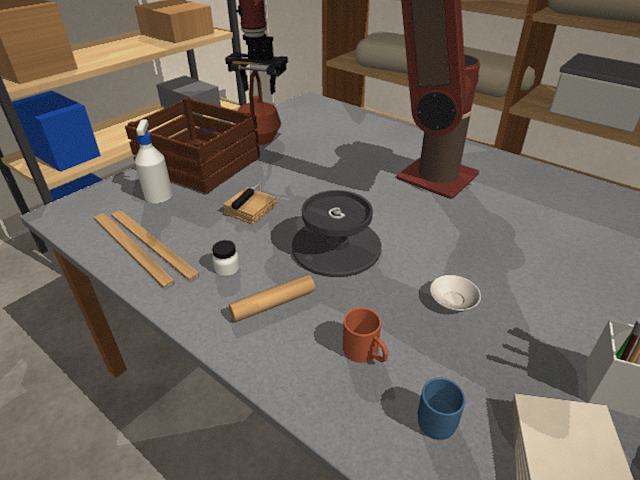

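View pics/top0.png

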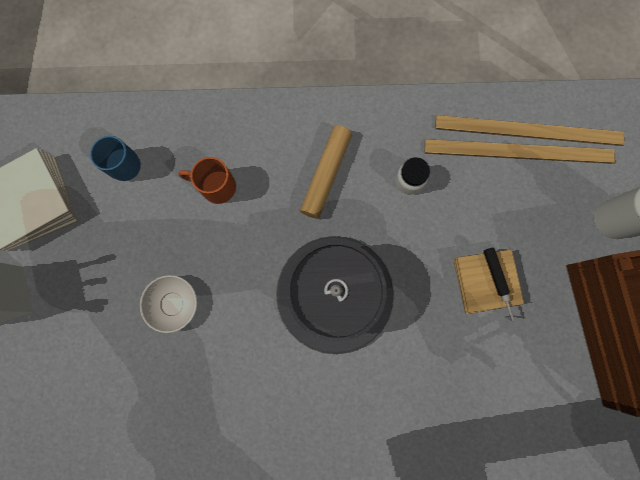

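```bash
cat > h.py <<'E'
import numpy as np, cv2
from scipy.spatial.transform import Rotation as R
from plant import *
def pix2w(n,u,v,z):
    c=camera_info(n);K=c['camera_matrix'];d=np.array([(u-K[0,2])/K[0,0],-(v-K[1,2])/K[1,1],-1.])
    d=R.from_rotvec(c['rotation']).as_matrix()@d;e=c['eye'];return e+d*(z-e[2])/d[2]
def w2pix(n,p):
    c=camera_info(n);K=c['camera_matrix'];q=R.from_rotvec(c['rotation']).as_matrix().T@(np.array(p,float)-c['eye'])
    return np.array([K[0,0]*q[0]/-q[2]+K[0,2],K[1,1]*q[1]/q[2]+K[1,2]])
def crop(im,x0,y0,w,h,s):
    # gridded enlarged crop, ticks each 10 px
    o=cv2.resize(im[y0:y0+h,x0:x0+w],None,fx=s,fy=s,interpolation=cv2.INTER_CUBIC)[:,:,::-1].copy()
    for x in range(-(-x0//10)*10,x0+w,10):
        X=int((x-x0+.5)*s);cv2.line(o,(X,0),(X,5),(0,255,255),1);cv2.putText(o,str(x),(X-10,16),0,.35,(0,255,255),1)
    for y in range(-(-y0//10)*10,y0+h,10):
        Y=int((y-y0+.5)*s);cv2.line(o,(0,Y),(5,Y),(0,255,255),1);cv2.putText(o,str(y),(7,Y+4),0,.35,(0,255,255),1)
    return o
E
python3 - <<'E'
from h import *
t=capture("top");s=capture("scene")
o=np.zeros((600,800,3),np.uint8)
o[:300,:400]=crop(t,316,276,40,30,10); o[:300,400:]=crop(s,317,198,40,30,10)
o[300:,:400]=crop(t,475,245,50,50,6)[:300,:400] if 0 else crop(t,470,270,50,37,8)[:300,:400].repeat(1,0) if 0 else np.pad(crop(t,470,245,66,80,3),((0,60),(0,202),(0,0)))[:300,:400]
o[300:,400:]=crop(s,220,180,80,60,5)
cv2.imwrite("pics/m1.png",o)
E
```

```text
(no output)
```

View pics/m1.png

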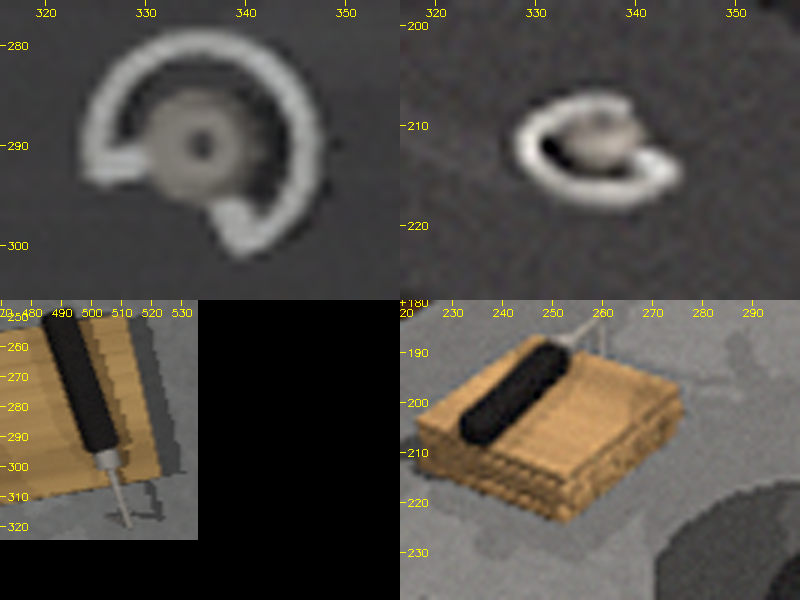

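Run:
```python
from h import *
np.set_printoptions(precision=1,suppress=True)
for nm,p,z in[("clipc",(335.4,290.2),116),("spin",(335.6,290),123),("lobe1",(326.5,292),116),("lobe2",(340.3,299),116),("handfront",(504.5,294),46),("handmid",(497,271),46),("bend",(513,320),46),("dish",(169,304),20),("dishfloor",(172.5,303.5),5)]:
    print(nm,pix2w("top",*p,z)[:2])
for nm,p,z in[("clipc",(334.5,212),116),("spin",(337,211),123),("bend",(260.5,184.5),46),("dishrim",(455,294),30)]:
    print(nm,pix2w("scene",*p,z)[:2])
t=capture("top");s=capture("scene")
o=np.zeros((600,800,3),np.uint8)
o[:400,:400]=crop(t,492,292,40,40,10); o[:400,400:]=crop(s,240,170,40,40,10)
o[400:,:300]=crop(t,280,230,120,130,2)[60:260,:].repeat(1,0)[:200,:].copy()[:, :300] if 0 else 0
o[400:600,:260]=crop(t,140,270,65,50,4)
a=crop(t,480,240,50,50,4);o[400:,300:500]=a
cv2.imwrite("pics/m2.png",o)
```

```text
clipc [513.5 -31.7]
spin [513.4 -31.9]
lobe1 [510.5 -15.4]
lobe2 [497.4 -40.2]
handfront [ 505.  -362.7]
handmid [ 550.2 -351.9]
bend [ 454.9 -374.7]
dish [496.7 304.8]
dishfloor [498.2 302.6]
clipc [518.8 -38. ]
spin [519.4 -29.6]
bend [ 464.4 -366.1]
dishrim [507.9 306.7]
```

View pics/m2.png

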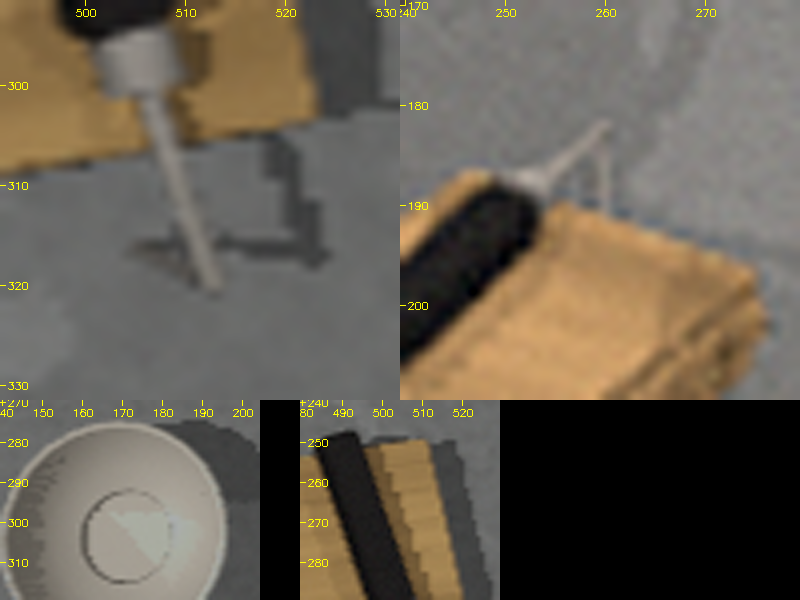

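Run:
```python
from h import *
np.set_printoptions(precision=1,suppress=True)
P=lambda u,v,z:pix2w("top",u,v,z)
b=P(489,248.5,46);f=P(504.5,294.5,46);e=P(512.8,319.5,46)
print(b,f,e,np.linalg.norm(f-b),np.linalg.norm(e-f))
d=(e-b)/np.linalg.norm(e-b);print("yaw",np.degrees(np.arctan2(d[1],d[0])),"origin",e-80*d)
for l in(-.25,-.12,0,.12,.25):
    tip=e+34*np.array([d[0]*np.sin(l),d[1]*np.sin(l),-np.cos(l)]);print(l,w2pix("top",tip),w2pix("scene",tip),w2pix("scene",e), w2pix("scene",(tip+e)/2))
# clip/dish in scene vs top
print(w2pix("scene",[513.5,-31.8,123]),w2pix("scene",[513.5,-31.8,116]))
for (u,v) in[(140,303),(196,303),(168,276),(168,332)]:print(P(u,v,30))
```

```text
[ 595.2 -339.9   46. ] [ 504.  -362.6   46. ] [ 455.9 -374.4   46. ] 93.95086729100016 49.61691288719236
yaw -166.077771392859 origin [ 533.5 -355.2   46. ]
-0.25 [504.8 315.4] [260.  192.9] [260.6 182.5] [260.3 187.7]
-0.12 [505.4 317.5] [260.8 192.4] [260.6 182.5] [260.7 187.5]
0 [506.  319.5] [261.5 191.8] [260.6 182.5] [261.  187.2]
0.12 [506.7 321.5] [262.2 191.1] [260.6 182.5] [261.4 186.8]
0.25 [507.6 323.6] [262.9 190.2] [260.6 182.5] [261.7 186.4]
[337.7 209.7] [337.7 211.9]
[499.3 360.4  30. ]
[497.5 246.8  30. ]
[552.8 305.7  30. ]
[441.1 301.2  30. ]
```

```bash
cat >> h.py <<'E'
def plan(wps,cur=None):
    """wps: (x,y,z,yaw_deg,rows,grip); prints rows in tool units, vertical tool; levels tilt in first segment"""
    o=get_obs()
    p,Rm=(o['tool_pos'],R.from_rotvec(o['ee_rot'])) if cur is None else (np.array(cur[:3],float),tgt(cur[3]))
    n=0
    for x,y,z,yaw,k,g in wps:
        dr=(Rm.inv()*tgt(yaw)).as_rotvec()
        if yaw=='':dr*=0
        st=(np.array([x,y,z])-p)/k
        for i in range(k):
            t=np.degrees(dr)/k/4; s=Rm.inv().apply(st)/40
            print([*t.round(2).tolist(),*s.round(3).tolist(),g], '!' if max(abs(t).max(),abs(s).max())>1 else '')
            Rm=Rm*R.from_rotvec(np.radians(t*4)); n+=1
        p=np.array([x,y,z])
    print(n,"rows")
def tgt(yaw): # tool x at world yaw, tool z down
    return R.from_euler('z',yaw,degrees=True)*R.from_euler('x',180,degrees=True)
def st():
    o=get_obs();M=R.from_rotvec(o['ee_rot']).as_matrix()
    print("t %.2f"%o['time_s'],"pos",o['tool_pos'].round(1),"yaw %.1f"%np.degrees(np.arctan2(M[1,0],M[0,0])),"tz",M[:,2].round(3),"F",o['ft_force'].round(1),"gap %.1f g %.1f"%(o['finger_gap'],o['gripper_force']))
E
python3 -c "
from h import *
st();plan([(533.5,-355.2,130,14,12,87),(533.5,-355.2,110,14,4,87)])"
```

```text
t 0.30 pos [ 236.3 -578.4  222.2] yaw 22.2 tz [-0.     0.001 -1.   ] F [-0.2  0.2 -0. ] gap 86.8 g 0.0
[-0.0, -0.0, 0.17, 0.749, -0.196, 0.192, 87] 
[-0.0, -0.0, 0.17, 0.747, -0.205, 0.192, 87] 
[-0.0, -0.0, 0.17, 0.744, -0.214, 0.192, 87] 
[-0.0, -0.0, 0.17, 0.742, -0.223, 0.192, 87] 
[-0.0, -0.0, 0.17, 0.739, -0.232, 0.192, 87] 
[-0.0, -0.0, 0.17, 0.736, -0.241, 0.192, 87] 
[-0.0, -0.0, 0.17, 0.733, -0.249, 0.192, 87] 
[-0.0, -0.0, 0.17, 0.73, -0.258, 0.192, 87] 
[-0.0, -0.0, 0.17, 0.727, -0.267, 0.192, 87] 
[-0.0, -0.0, 0.17, 0.724, -0.276, 0.192, 87] 
[-0.0, -0.0, 0.17, 0.72, -0.284, 0.192, 87] 
[-0.0, -0.0, 0.17, 0.717, -0.293, 0.192, 87] 
[-0.0, -0.0, 0.0, -0.0, -0.0, 0.125, 87] 
[-0.0, -0.0, 0.0, -0.0, -0.0, 0.125, 87] 
[-0.0, -0.0, 0.0, -0.0, -0.0, 0.125, 87] 
[-0.0, -0.0, 0.0, -0.0, -0.0, 0.125, 87] 
16 rows
```

Request:
play_rows(
  deltas=[0, 0, 0.17, 0.749, -0.196, 0.19, 50, 0, 0, 0.17, 0.747, -0.205, 0.19, 50, 0, 0, 0.17, 0.744, -0.214, 0.19, 50, 0, 0, 0.17, 0.742, -0.223, 0.19, 50, 0, 0, 0.17, 0.739, -0.232, 0.19, 50, 0, 0, 0.17, 0.736, -0.241, 0.19, 50, 0, 0, 0.17, 0.733, -0.249, 0.19, 50, 0, 0, 0.17, 0.73, -0.258, 0.19, 50],
)

```text
time_s: 1.3
tool_pos: [435.2, -429.1, 161.5]
ee_rot: [3.108, 0.458, 0.0]
ft_force: [0.1, 0.2, 0.5]
finger_gap: 49.8
gripper_force: 0.0
```

Request:
play_rows(
  deltas=[0, 0, 0.17, 0.727, -0.267, 0.19, 50, 0, 0, 0.17, 0.724, -0.276, 0.19, 50, 0, 0, 0.17, 0.72, -0.284, 0.19, 50, 0, 0, 0.17, 0.717, -0.293, 0.19, 50, 0, 0, 0, 0, 0, 0.25, 50, 0, 0, 0, 0, 0, 0.25, 50, 0, 0, 0, 0, 0, 0.25, 50, 0, 0, 0, 0, 0, 0, 50],
)

```text
time_s: 2.3
tool_pos: [532.2, -355.4, 100.0]
ee_rot: [-3.117, -0.382, 0.003]
ft_force: [-0.4, 0.6, -0.1]
finger_gap: 50.1
gripper_force: 0.0
```

```bash
python3 -c "
from h import *
st();plan([(533.5,-355.2,39,14,5,50)])
o=np.zeros((400,800,3),np.uint8)
o[:,:400]=crop(capture('top'),470,235,80,80,5);o[:,400:]=crop(capture('scene'),220,160,80,80,5)
cv2.imwrite('pics/m3.png',o)"
```

```text
t 2.30 pos [ 532.2 -355.4  100. ] yaw 14.0 tz [-0.002  0.001 -1.   ] F [-0.4  0.6 -0.1] gap 50.1 g 0.0
[-0.01, 0.0, -0.0, 0.007, 0.001, 0.305, 50] 
[-0.01, 0.0, -0.0, 0.007, 0.001, 0.305, 50] 
[-0.01, 0.0, -0.0, 0.007, 0.001, 0.305, 50] 
[-0.01, 0.0, -0.0, 0.007, 0.001, 0.305, 50] 
[-0.01, 0.0, -0.0, 0.007, 0.001, 0.305, 50] 
5 rows
```

View pics/m3.png

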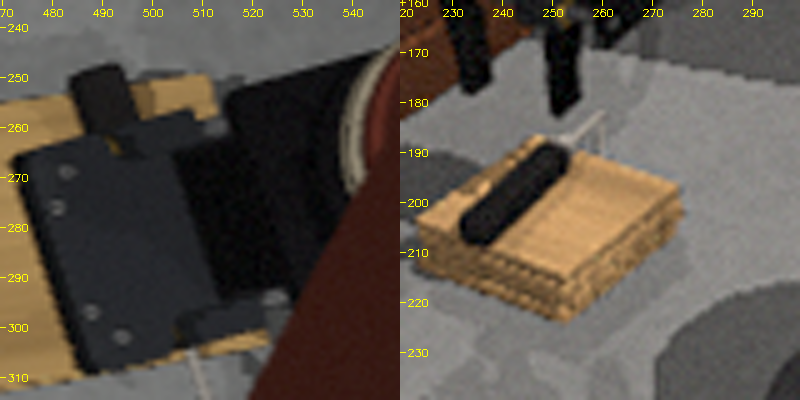

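```bash
python3 -c "
from h import *
y=np.array([.24,-.97,0])
for s in(-25,25):print(w2pix('scene',np.array([532,-355,100])+s*y),w2pix('top',np.array([532,-355,110])+s*y))"
```

```text
[252.31215003 181.18038311] [499.3338707 280.8497423]
[237.58727391 177.42367221] [525.56879961 273.83107922]
```

Request:
play_rows(
  deltas=[0, 0, 0, 0.01, 0, 0.31, 50, 0, 0, 0, 0.01, 0, 0.31, 50, 0, 0, 0, 0.01, 0, 0.31, 50, 0, 0, 0, 0, 0, 0.31, 50, 0, 0, 0, 0, 0, 0.29, 50, 0, 0, 0, 0, 0, 0, 12, 0, 0, 0, 0, 0, 0, 12, 0, 0, 0, 0, 0, 0, 12],
)

```text
time_s: 3.4
tool_pos: [535.1, -355.4, 40.9]
ee_rot: [3.117, 0.384, 0.001]
ft_force: [0.2, 0.0, -0.8]
finger_gap: 27.5
gripper_force: 0.0
```

```bash
python3 -c "
from h import *
st()"
```

```text
t 3.40 pos [ 535.1 -355.4   40.9] yaw 14.1 tz [ 0.001 -0.001 -1.   ] F [ 0.2  0.  -0.8] gap 27.5 g 0.0
```

Request:
play_rows(
  deltas=[0, 0, 0, 0, 0, 0.05, 27, 0, 0, 0, 0, 0, 0, 12, 0, 0, 0, 0, 0, 0, 12, 0, 0, 0, 0, 0, 0, 12, 0, 0, 0, 0, 0, 0, 12, 0, 0, 0, 0, 0, 0, 12, 0, 0, 0, 0, 0, 0, 12, 0, 0, 0, 0, 0, -0.1, 12],
)

```text
time_s: 4.4
tool_pos: [534.3, -354.7, 41.6]
ee_rot: [-3.117, -0.384, 0.001]
ft_force: [-0.2, -0.6, -1.6]
finger_gap: 19.6
gripper_force: 30.0
```

```bash
python3 -c "
from h import *
st();plan([(535,-355,200,14,4,12),(480,-200,230,69,14,12),(453.5,-3,205,154.1,22,12)])"
```

```text
t 4.40 pos [ 534.3 -354.7   41.6] yaw 14.1 tz [-0.001  0.001 -1.   ] F [-0.2 -0.6 -1.6] gap 19.6 g 30.0
[-0.0, 0.0, 0.0, 0.003, 0.002, -0.99, 12] 
[-0.0, 0.0, 0.0, 0.003, 0.002, -0.99, 12] 
[-0.0, 0.0, 0.0, 0.004, 0.002, -0.99, 12] 
[-0.0, 0.0, 0.0, 0.004, 0.003, -0.99, 12] 
[0.0, 0.0, -0.98, -0.028, -0.292, -0.054, 12] 
[0.0, 0.0, -0.98, -0.008, -0.294, -0.054, 12] 
[0.0, 0.0, -0.98, 0.012, -0.293, -0.054, 12] 
[0.0, 0.0, -0.98, 0.032, -0.292, -0.054, 12] 
[0.0, 0.0, -0.98, 0.052, -0.289, -0.054, 12] 
[0.0, 0.0, -0.98, 0.072, -0.285, -0.054, 12] 
[0.0, 0.0, -0.98, 0.091, -0.279, -0.054, 12] 
[0.0, 0.0, -0.98, 0.11, -0.272, -0.054, 12] 
[0.0, 0.0, -0.98, 0.128, -0.264, -0.054, 12] 
[0.0, 0.0, -0.98, 0.146, -0.255, -0.054, 12] 
[0.0, 0.0, -0.98, 0.163, -0.244, -0.054, 12] 
[0.0, 0.0, -0.98, 0.18, -0.232, -0.054, 12] 
[0.0, 0.0, -0.98, 0.195, -0.22, -0.054, 12] 
[0.0, 0.0, -0.98, 0.21, -0.206, -0.054, 12] 
[0.0, 0.0, -0.97, 0.198, -0.108, 0.028, 12] 
[0.0, 0.0, -0.97, 0.205, -0.095, 0.028, 12] 
[0.0, 0.0, -0.97, 0.211, -0.081, 0.028, 12] 
[0.0, 0.0, -0.97, 0.216, -0.066, 0.028, 12] 
[0.0, 0.0, -0.97, 0.22, -0.052, 0.028, 12] 
[0.0, 0.0, -0.97, 0.223, -0.037, 0.028, 12] 
[0.0, 0.0, -0.97, 0.225, -0.021, 0.028, 12] 
[0.0, 0.0, -0.97, 0.226, -0.006, 0.028, 12] 
[0.0, 0.0, -0.97, 0.226, 0.009, 0.028, 12] 
[0.0, 0.0, -0.97, 0.225, 0.024, 0.028, 12] 
[0.0, 0.0, -0.97, 0.222, 0.039, 0.028, 12] 
[0.0, 0.0, -0.97, 0.219, 0.054, 0.028, 12] 
[0.0, 0.0, -0.97, 0.215, 0.069, 0.028, 12] 
[0.0, 0.0, -0.97, 0.21, 0.083, 0.028, 12] 
[0.0, 0.0, -0.97, 0.204, 0.097, 0.028, 12] 
[0.0, 0.0, -0.97, 0.197, 0.111, 0.028, 12] 
[0.0, 0.0, -0.97, 0.189, 0.124, 0.028, 12] 
[0.0, 0.0, -0.97, 0.18, 0.136, 0.028, 12] 
[0.0, 0.0, -0.97, 0.171, 0.148, 0.028, 12] 
[0.0, 0.0, -0.97, 0.16, 0.159, 0.028, 12] 
[0.0, 0.0, -0.97, 0.149, 0.17, 0.028, 12] 
[0.0, 0.0, -0.97, 0.137, 0.179, 0.028, 12] 
40 rows
```

Request:
play_rows(
  deltas=[0, 0, 0, 0, 0, -0.99, 12, 0, 0, 0, 0, 0, -0.99, 12, 0, 0, 0, 0, 0, -0.99, 12, 0, 0, 0, 0, 0, -0.99, 12, 0, 0, -0.98, -0.028, -0.292, -0.05, 12, 0, 0, -0.98, -0.008, -0.294, -0.05, 12, 0, 0, -0.98, 0.012, -0.293, -0.05, 12, 0, 0, -0.98, 0.032, -0.292, -0.05, 12],
)

```text
time_s: 5.4
tool_pos: [518.7, -310.4, 208.7]
ee_rot: [3.035, 0.809, 0.0]
ft_force: [0.3, -0.3, -0.6]
finger_gap: 19.9
gripper_force: 30.0
```

Request:
play_rows(
  deltas=[0, 0, -0.98, 0.052, -0.289, -0.05, 12, 0, 0, -0.98, 0.072, -0.285, -0.05, 12, 0, 0, -0.98, 0.091, -0.279, -0.05, 12, 0, 0, -0.98, 0.11, -0.272, -0.05, 12, 0, 0, -0.98, 0.128, -0.264, -0.05, 12, 0, 0, -0.98, 0.146, -0.255, -0.05, 12, 0, 0, -0.98, 0.163, -0.244, -0.05, 12, 0, 0, -0.98, 0.18, -0.232, -0.05, 12],
)

```text
time_s: 6.4
tool_pos: [487.4, -221.8, 224.7]
ee_rot: [2.703, 1.6, 0.0]
ft_force: [-0.3, 0.3, -1.3]
finger_gap: 19.8
gripper_force: 30.0
```

Request:
play_rows(
  deltas=[0, 0, -0.98, 0.195, -0.22, -0.05, 12, 0, 0, -0.98, 0.21, -0.206, -0.05, 12, 0, 0, -0.97, 0.198, -0.108, 0.03, 12, 0, 0, -0.97, 0.205, -0.095, 0.03, 12, 0, 0, -0.97, 0.211, -0.081, 0.03, 12, 0, 0, -0.97, 0.216, -0.066, 0.03, 12, 0, 0, -0.97, 0.22, -0.052, 0.03, 12, 0, 0, -0.97, 0.223, -0.037, 0.03, 12],
)

```text
time_s: 7.4
tool_pos: [472.4, -146.0, 221.4]
ee_rot: [2.175, 2.266, 0.0]
ft_force: [0.9, -0.2, -0.7]
finger_gap: 19.8
gripper_force: 30.0
```

Request:
play_rows(
  deltas=[0, 0, -0.97, 0.225, -0.021, 0.03, 12, 0, 0, -0.97, 0.226, -0.006, 0.03, 12, 0, 0, -0.97, 0.226, 0.009, 0.03, 12, 0, 0, -0.97, 0.225, 0.024, 0.03, 12, 0, 0, -0.97, 0.222, 0.039, 0.03, 12, 0, 0, -0.97, 0.219, 0.054, 0.03, 12, 0, 0, -0.97, 0.215, 0.069, 0.03, 12, 0, 0, -0.97, 0.21, 0.083, 0.03, 12],
)

```text
time_s: 8.4
tool_pos: [462.7, -74.4, 211.9]
ee_rot: [1.49, 2.765, 0.0]
ft_force: [-0.9, 0.5, -1.1]
finger_gap: 19.8
gripper_force: 30.0
```

Request:
play_rows(
  deltas=[0, 0, -0.97, 0.204, 0.097, 0.03, 12, 0, 0, -0.97, 0.197, 0.111, 0.03, 12, 0, 0, -0.97, 0.189, 0.124, 0.03, 12, 0, 0, -0.97, 0.18, 0.136, 0.03, 12, 0, 0, -0.97, 0.171, 0.148, 0.03, 12, 0, 0, -0.97, 0.16, 0.159, 0.03, 12, 0, 0, -0.97, 0.149, 0.17, 0.03, 12, 0, 0, -0.97, 0.137, 0.179, 0.03, 12],
)

```text
time_s: 9.4
tool_pos: [452.9, -2.7, 202.3]
ee_rot: [0.695, 3.063, -0.0]
ft_force: [0.2, 0.3, -0.9]
finger_gap: 19.6
gripper_force: 30.0
```

```bash
python3 -c "
from h import *
st()
o=np.zeros((600,800,3),np.uint8)
o[:]=0
o[:480,:400]=crop(capture('top'),300,240,50,60,8);o[:480,400:]=crop(capture('scene'),300,170,50,60,8)
cv2.imwrite('pics/m4.png',o[:480])"
```

```text
t 9.40 pos [452.9  -2.7 202.3] yaw 154.4 tz [ 0. -0. -1.] F [ 0.2  0.3 -0.9] gap 19.6 g 30.0
```

View pics/m4.png

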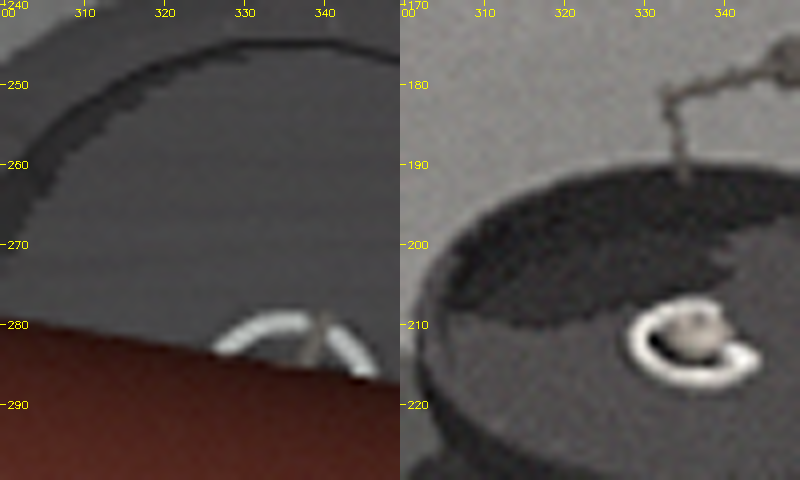

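```bash
cat >> h.py <<'E'
def tippos(off=0,lean=-.22,axz=7):
    o=get_obs();M=R.from_rotvec(o['ee_rot']).as_matrix();d=-M[:,0];up=-M[:,2]
    b=o['tool_pos']+up*axz+(80+off)*d
    return b,b+34*(np.sin(lean)*d-np.cos(lean)*up),d
E
python3 -c "
from h import *
np.set_printoptions(precision=1,suppress=True)
for l in(-.25,-.2,-.1,0):
  b,t,d=tippos(lean=l);print(l,b,t,[w2pix(n,p) for n in('top','scene') for p in(b,t)])
print(w2pix('scene',[513.5,-31.8,123]),w2pix('scene',[513.5,-31.8,116]))"
```

```text
-0.25 [524.9 -37.  209.2] [517.3 -33.4 176.2] [array([339.8, 279.6]), array([337.2, 285.7]), array([333.7, 181.6]), array([336.6, 192.3])]
-0.2 [524.9 -37.  209.2] [518.8 -34.1 175.8] [array([339.8, 279.6]), array([337.6, 284.9]), array([333.7, 181.6]), array([336. , 192.6])]
-0.1 [524.9 -37.  209.2] [521.8 -35.6 175.3] [array([339.8, 279.6]), array([338.4, 283.1]), array([333.7, 181.6]), array([334.8, 193.1])]
0 [524.9 -37.  209.2] [524.9 -37.  175.2] [array([339.8, 279.6]), array([339.2, 281.3]), array([333.7, 181.6]), array([333.5, 193.5])]
[337.7 209.7] [337.7 211.9]
```

```bash
python3 -c "
from h import *
a=np.mean([capture('top').astype(float) for _ in range(3)],0).astype(np.uint8);b=np.mean([capture('scene').astype(float) for _ in range(3)],0).astype(np.uint8)
o=np.zeros((500,800,3),np.uint8)
o[:500,:400]=crop(a,330,270,20,25,20);o[:500,400:]=crop(b,325,175,20,25,20)
cv2.imwrite('pics/m5.png',o)"
```

```text
(no output)
```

View pics/m5.png

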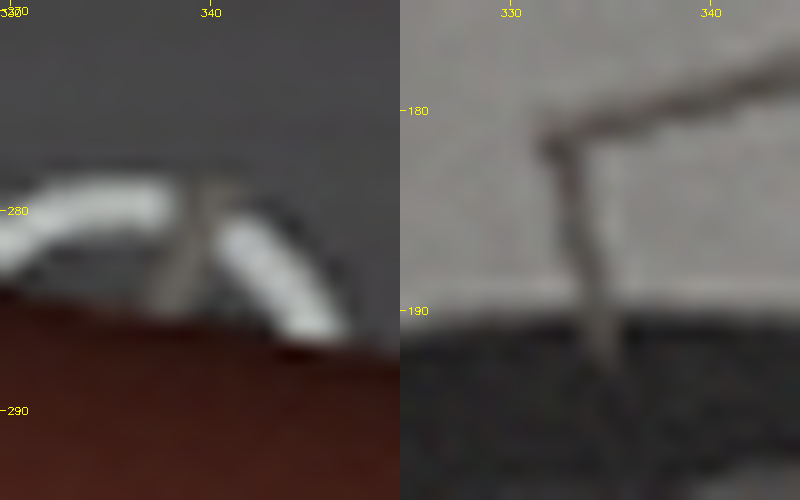

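Request:
play_rows(
  deltas=[0, 0, 0, -0.09, 0, 0.2, 12, 0, 0, 0, -0.09, 0, 0.2, 12, 0, 0, 0, 0, 0, 0.2, 12, 0, 0, 0, 0, 0, 0.2, 12, 0, 0, 0, 0, 0, 0.2, 12, 0, 0, 0, 0, 0, 0.2, 12, 0, 0, 0, 0, 0, 0, 12, 0, 0, 0, 0, 0, 0, 12],
)

```text
time_s: 10.8
tool_pos: [459.6, -6.1, 154.4]
ee_rot: [0.699, 3.063, 0.0]
ft_force: [-0.2, 0.3, -1.5]
finger_gap: 19.5
gripper_force: 30.0
```

```bash
python3 -c "
from h import *
np.set_printoptions(precision=1,suppress=True)
st()
b,t,d=tippos(off=.8);S=np.array([513.4,-31.9]);print(b,t,(t[:2]-S)@d[:2],(t[:2]-S)@[-d[1],d[0]],[w2pix(n,p) for n in('top','scene') for p in(b,t)])
a=np.mean([capture('top').astype(float) for _ in range(2)],0).astype(np.uint8);b=np.mean([capture('scene').astype(float) for _ in range(3)],0).astype(np.uint8)
o=np.zeros((600,800,3),np.uint8)
o[:600,:400]=crop(a,320,270,27,40,15)[:,:400];o[:600,400:]=crop(b,320,185,27,40,15)[:,:400]
cv2.imwrite('pics/m6.png',o)"
```

```text
t 10.80 pos [459.6  -6.1 154.4] yaw 154.3 tz [ 0. -0. -1.] F [-0.2  0.3 -1.5] gap 19.5 g 30.0
[532.4 -41.1 161.4] [525.7 -37.9 128.2] 13.738085034051199 -0.0777832450011795 [array([341.2, 277.5]), array([338.9, 282.9]), array([330.3, 198.9]), array([332.9, 209.3])]
```

View pics/m6.png

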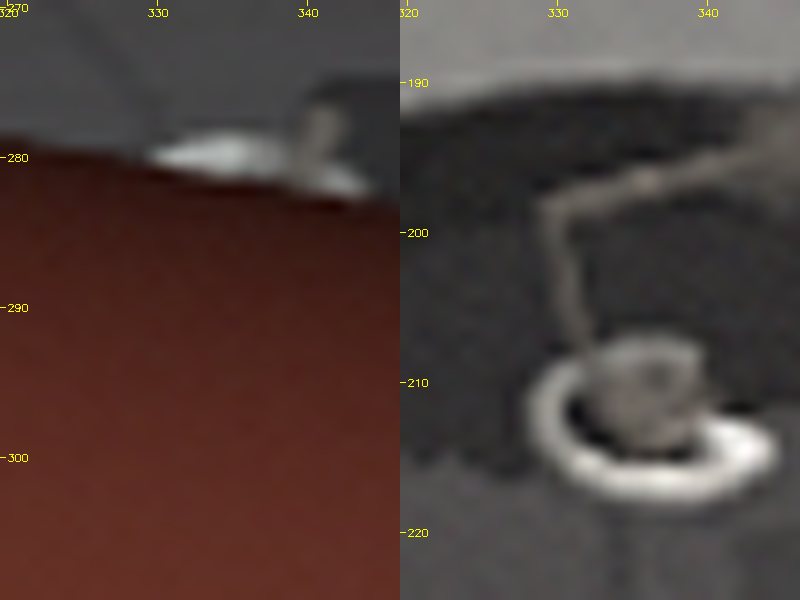

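Request:
play_rows(
  deltas=[0, 0, 0, 0, 0, 0.03, 12, 0, 0, 0, 0, 0, 0.03, 12, 0, 0, 0, 0, 0, 0.03, 12, 0, 0, 0, 0, 0, 0.03, 12, 0, 0, 0, 0, 0, 0.03, 12, 0, 0, 0, 0, 0, 0.03, 12, 0, 0, 0, 0, 0, 0, 12, 0, 0, 0, 0, 0, 0, 12],
)

```text
time_s: 12.05
tool_pos: [459.5, -6.1, 147.0]
ee_rot: [0.699, 3.063, 0.0]
ft_force: [0.4, -0.4, -1.6]
finger_gap: 19.9
gripper_force: 30.0
```

Request:
play_rows(
  deltas=[0, 0, 0, 0, 0, 0.025, 12, 0, 0, 0, 0, 0, 0.025, 12, 0, 0, 0, 0, 0, 0, 12, 0, 0, 0, 0, 0, 0, 12, 0, 0, 0, 0, 0, 0, 12, 0, 0, 0, 0, 0, 0, 12, 0, 0, 0, 0, 0, 0, 12, 0, 0, 0, 0, 0, 0, 12],
)

```text
time_s: 13.05
tool_pos: [459.5, -6.1, 145.0]
ee_rot: [0.699, 3.063, 0.0]
ft_force: [-0.3, 0.3, -1.4]
finger_gap: 19.9
gripper_force: 30.0
```

Request:
play_rows(
  deltas=[0, 0, 0, 0, 0, 0.025, 12, 0, 0, 0, 0, 0, 0.025, 12, 0, 0, 0, 0, 0, 0.02, 12, 0, 0, 0, 0, 0, 0, 12, 0, 0, 0, 0, 0, 0, 12, 0, 0, 0, 0, 0, 0, 12, 0, 0, 0, 0, 0, 0, 12, 0, 0, 0, 0, 0, 0, 12],
)

```text
time_s: 14.05
tool_pos: [459.4, -6.1, 142.1]
ee_rot: [-0.699, -3.063, 0.0]
ft_force: [0.4, -0.4, -0.3]
finger_gap: 20.0
gripper_force: 30.0
```

Request:
play_rows(
  deltas=[0, 0, 0, 0, 0, 0.025, 12, 0, 0, 0, 0, 0, 0, 12, 0, 0, 0, 0, 0, 0, 12, 0, 0, 0, 0, 0, 0, 12, 0, 0, 0, 0, 0, 0, 12, 0, 0, 0, 0, 0, 0, 12, 0, 0, 0, 0, 0, 0, 12, 0, 0, 0, 0, 0, 0, 12],
)

```text
time_s: 15.05
tool_pos: [459.4, -6.1, 141.1]
ee_rot: [-0.699, -3.063, -0.0]
ft_force: [0.4, 1.0, -0.9]
finger_gap: 20.0
gripper_force: 30.0
```

Request:
play_rows(
  deltas=[0, 0, 0, 0, 0, 0.02, 12, 0, 0, 0, 0, 0, 0.02, 12, 0, 0, 0, 0, 0, 0, 12, 0, 0, 0, 0, 0, 0, 12, 0, 0, 0, 0, 0, 0, 12, 0, 0, 0, 0, 0, 0, 12, 0, 0, 0, 0, 0, 0, 12, 0, 0, 0, 0, 0, 0, 12],
)

```text
time_s: 16.05
tool_pos: [459.5, -6.1, 139.6]
ee_rot: [0.699, 3.063, 0.0]
ft_force: [0.7, 0.4, -1.3]
finger_gap: 19.7
gripper_force: 30.0
```

```bash
python3 -c "
from h import *
st()
b=np.mean([capture('scene').astype(float) for _ in range(3)],0).astype(np.uint8)
np.set_printoptions(precision=1,suppress=True)
b_,t,d=tippos(off=.8);print(t,[w2pix('scene',p) for p in (b_,t)]);st()
cv2.imwrite('pics/m7.png',crop(b,318,192,32,30,18))"
```

```text
t 16.05 pos [459.5  -6.1 139.6] yaw 154.3 tz [ 0.  0. -1.] F [ 0.7  0.4 -1.3] gap 19.7 g 30.0
[525.6 -37.9 113.4] [array([330.3, 203.9]), array([332.9, 214. ])]
t 16.20 pos [459.5  -6.1 139.6] yaw 154.3 tz [ 0.  0. -1.] F [-0.3  0.1 -0.9] gap 19.8 g 30.0
```

View pics/m7.png

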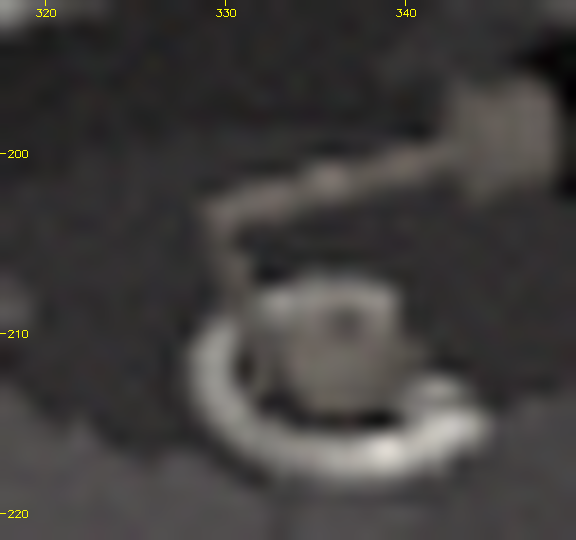

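Request:
play_rows(
  deltas=[0, 0, 0, -0.02, 0, 0, 12, 0, 0, 0, -0.02, 0, 0, 12, 0, 0, 0, -0.02, 0, 0, 12, 0, 0, 0, -0.02, 0, 0, 12, 0, 0, 0, 0, 0, 0, 12, 0, 0, 0, 0, 0, 0, 12, 0, 0, 0, 0, 0, 0, 12, 0, 0, 0, 0, 0, 0, 12],
)

```text
time_s: 17.2
tool_pos: [462.1, -7.4, 139.4]
ee_rot: [-0.699, -3.062, -0.0]
ft_force: [-3.3, 0.6, 0.1]
finger_gap: 19.6
gripper_force: 30.0
```

```bash
python3 -c "
from h import *
st();o=get_obs();print(o['torque'])"
```

```text
t 17.20 pos [462.1  -7.4 139.4] yaw 154.3 tz [-0.  0. -1.] F [-3.3  0.6  0.1] gap 19.6 g 30.0
[ 0.35566604  0.41032604 -0.02081907]
```

Request:
play_rows(
  deltas=[0, 0, 0, -0.02, 0, 0, 12, 0, 0, 0, -0.02, 0, 0, 12, 0, 0, 0, -0.02, 0, 0, 12, 0, 0, 0, -0.02, 0, 0, 12, 0, 0, 0, 0, 0, 0, 12, 0, 0, 0, 0, 0, 0, 12, 0, 0, 0, 0, 0, 0, 12, 0, 0, 0, 0, 0, 0, 12],
)

```text
time_s: 18.2
tool_pos: [463.3, -8.0, 139.1]
ee_rot: [-0.697, -3.058, -0.001]
ft_force: [-10.1, 4.7, 4.9]
finger_gap: 19.5
gripper_force: 30.0
```

```bash
python3 -c "
from h import *
st();o=get_obs();print(o['torque'])"
```

```text
t 18.20 pos [463.3  -8.  139.1] yaw 154.3 tz [-0.005  0.002 -1.   ] F [-10.1   4.7   4.9] gap 19.5 g 30.0
[ 0.82653374  1.53421076 -0.01110625]
```

Request:
play_rows(
  deltas=[0, 0, 0, -0.02, 0, 0, 12, 0, 0, 0, -0.02, 0, 0, 12, 0, 0, 0, -0.02, 0, 0, 12, 0, 0, 0, -0.02, 0, 0, 12, 0, 0, 0, 0, 0, 0, 12, 0, 0, 0, 0, 0, 0, 12, 0, 0, 0, 0, 0, 0, 12, 0, 0, 0, 0, 0, 0, 12],
)

```text
time_s: 19.2
tool_pos: [464.4, -8.5, 138.8]
ee_rot: [-0.696, -3.054, -0.002]
ft_force: [-16.4, 6.8, 9.9]
finger_gap: 19.6
gripper_force: 30.0
```

```bash
python3 -c "
from h import *
st();o=get_obs();print(o['torque'])"
```

```text
t 19.20 pos [464.4  -8.5 138.8] yaw 154.3 tz [-0.009  0.003 -1.   ] F [-16.4   6.8   9.9] gap 19.6 g 30.0
[ 1.22274019  2.65271332 -0.01176165]
```

Request:
play_rows(
  deltas=[0, 0, 0, -0.02, 0, -0.01, 12, 0, 0, 0, -0.02, 0, -0.01, 12, 0, 0, 0, -0.02, 0, 0, 12, 0, 0, 0, -0.02, 0, 0, 12, 0, 0, 0, 0, 0, 0, 12, 0, 0, 0, 0, 0, 0, 12, 0, 0, 0, 0, 0, 0, 12, 0, 0, 0, 0, 0, 0, 12],
)

```text
time_s: 20.2
tool_pos: [467.0, -9.8, 139.3]
ee_rot: [-0.696, -3.053, -0.002]
ft_force: [-16.0, 7.3, 8.2]
finger_gap: 19.5
gripper_force: 30.0
```

```bash
python3 -c "
from h import *
st();o=get_obs();print(o['torque'])"
```

```text
t 20.20 pos [467.   -9.8 139.3] yaw 154.3 tz [-0.009  0.004 -1.   ] F [-16.    7.3   8.2] gap 19.5 g 30.0
[1.32457906 2.64671132 0.03598151]
```

Request:
play_rows(
  deltas=[0, 0, 0, -0.02, 0, 0, 12, 0, 0, 0, -0.02, 0, 0, 12, 0, 0, 0, -0.02, 0, 0, 12, 0, 0, 0, -0.02, 0, 0, 12, 0, 0, 0, 0, 0, 0, 12, 0, 0, 0, 0, 0, 0, 12, 0, 0, 0, 0, 0, 0, 12, 0, 0, 0, 0, 0, 0, 12],
)

```text
time_s: 21.2
tool_pos: [474.1, -13.2, 140.4]
ee_rot: [0.699, 3.062, -0.0]
ft_force: [0.0, -0.4, -1.1]
finger_gap: 20.0
gripper_force: 30.0
```

```bash
python3 -c "
from h import *
st();o=get_obs();print(o['torque'])"
```

```text
t 21.20 pos [474.1 -13.2 140.4] yaw 154.3 tz [ 0. -0. -1.] F [ 0.  -0.4 -1.1] gap 20.0 g 30.0
[ 0.07449734 -0.13059041  0.02371713]
```

Request:
play_rows(
  deltas=[0, 0, 0, -0.04, 0, 0.02, 12, 0, 0, 0, -0.04, 0, 0, 12, 0, 0, 0, -0.04, 0, 0, 12, 0, 0, 0, -0.04, 0, 0, 12, 0, 0, 0, -0.04, 0, 0, 12, 0, 0, 0, -0.04, 0, 0, 12, 0, 0, 0, -0.02, 0, 0, 12, 0, 0, 0, 0, 0, 0, 12],
)

```text
time_s: 22.2
tool_pos: [483.3, -17.6, 139.6]
ee_rot: [0.699, 3.063, 0.0]
ft_force: [-0.0, 0.1, -0.1]
finger_gap: 19.7
gripper_force: 30.0
```

```bash
python3 -c "
from h import *
st()
im=capture('scene');im2=capture('top')
for n,m,(x0,x1,y0,y1) in (('scene',im,(300,380,190,240)),('top',im2,(285,390,240,345))):
  g=m[y0:y1,x0:x1].min(2)
  ys,xs=np.nonzero(g>115);print(n,len(xs),xs.min()+x0,xs.max()+x0,ys.min()+y0,ys.max()+y0)
  for r in range(ys.min(),ys.max()+1):print(r+y0,''.join('#' if v>150 else '+' if v>100 else '.' if v>75 else ' ' for v in g[r,xs.min()-2:xs.max()+3]))
S=[513.4,-31.9];d=np.array([.9,-.436])
for k in(0,18,24,30):p=[S[0]+k*d[0],S[1]+k*d[1],116];print(k,w2pix('scene',p),w2pix('top',p))"
```

```text
t 22.20 pos [483.3 -17.6 139.6] yaw 154.3 tz [ 0.  0. -1.] F [-0.   0.1 -0.1] gap 19.7 g 30.0
scene 588 300 379 190 237
190   
191   
192 ++
193 ++
194 ++
195 ++
196 ++
197 ++
198 ++
199 ++
200 ++
201 ++
202 ++
203 ++
204 ++
205 ++
206 ++
207 ++
208 ++
209 ++
210 ++
211 ++
212 ++
213 ++
214 ++
215 ++
216 ++
217 ++
218 ++
219 ++
220 ++
221 ++
222 ++
223 ++
224 ++
225 ++
226 ++
227 ++
228 ++
229 ++
230 ++
231 ++
232 ++
233 ++
234 ++
235 ++
236 ++
237 .+
top 232 285 389 240 344
240 ++
241 ++
242 ++
243 ++
244 ..
245 ..
246 ..
247 ..
248 ..
249 ..
250 ..
251 ..
252 ..
253 ..
254 ..
255 ..
256 ..
257 ..
258 ..
259 ..
260 ..
261 ..
262 ..
263   
264   
265   
266   
267   
268   
269   
270   
271   
272   
273   
274   
275   
276   
277   
278   
279   
280   
281   
282   
283   
284   
285   
286   
287   
288   
289   
290   
291   
292   
293   
294   
295   
296   
297   
298   
299   
300   
301   
302   
303   
304   
305   
306   
307   
308   
309   
310   
311   
312   
313   
314   
315   
316   
317   
318   
319   
320   
321   
322   
323   
324   
325   
326   
327   
328   
329   
330   
331   
332   
333   
334   
335   
336   
337   
338   
339   
340   
341   
342   
343   
344   
0 [337.68746004 211.90284369] [335.5275663  290.22678977]
18 [331.33027359 213.64705455] [339.62969774 281.24103339]
24 [329.19613131 214.23259568] [340.99137714 278.25826223]
30 [327.05438177 214.82022401] [342.35022249 275.28169909]
```

```bash
cat >> h.py <<'E'
def asc(n,x0,x1,y0,y1):
    g=capture(n)[y0:y1,x0:x1].min(2);print(n,x0)
    for r in range(len(g)):print(r+y0,''.join('#' if v>140 else '+' if v>105 else '.' if v>80 else ' ' for v in g[r]))
E
python3 -c "
from h import *
asc('scene',308,352,198,226);asc('top',315,365,255,300)"
```

```text
scene 308
198                                             
199                                             
200                             ..              
201                            ....             
202                          .  ...             
203                      .....  . .             
204                 ......                      
205             .......                         
206             ...                             
207                                             
208                              .            . 
209                            .. ..            
210                 +++++++.  .+. ..            
211 .             .+++++###.  ......            
212               .+.. .+#+   ......        .   
213             .+      .+.    ...              
214             ++              .               
215             +#.        .+.                  
216             +#+        +#+++                
217             .++.        +++#                
218              .++++..  +####+                
219  .            .+#++#######+                 
220 .       
[... 2013 characters left out ...]
                                    
287                                                   
288                                                   
289                                                   
290                                                   
291                                                   
292                                                   
293                                                   
294                                                   
295                                                   
296                                                   
297                                                   
298                                                   
299
```

Request:
play_rows(
  deltas=[0, 0, 0, 0.05, 0, 0, 12, 0, 0, 0, 0, 0, 0, 12, 0, 0, 0, 0, 0, -0.1, 12, 0, 0, 0, 0, 0, -0.1, 12, 0, 0, 0, 0, 0, -0.2, 12, 0, 0, 0, 0, 0, -0.5, 12, 0, 0, 0, 0, 0, -0.7, 12, 0, 0, 0, 0, 0, 0, 12],
)

```text
time_s: 23.4
tool_pos: [483.3, -17.1, 206.4]
ee_rot: [0.697, 3.057, 0.0]
ft_force: [0.9, -0.3, -0.9]
finger_gap: 19.8
gripper_force: 30.0
```

```bash
python3 -c "
from h import *
st();asc('scene',308,352,200,226)
plan([(490,-200,215,75,20,12),(534.3,-354.7,150,14.1,15,12),(534.3,-354.7,75,14.1,5,12)])"
```

```text
t 23.40 pos [483.3 -17.1 206.4] yaw 154.3 tz [ 0.006 -0.001 -1.   ] F [ 0.9 -0.3 -0.9] gap 19.8 g 30.0
scene 308
200                                             
201                                             
202                                             
203                     .                       
204                                             
205                                             
206                                             
207                                             
208                            .+++             
209                    ...    ++++++.           
210                +######## .+##+##+.          
211              .#########+ .++#####+          
212        . .  +####+. ###   +#####+.          
213             ###+    +##   .+++#+.           
214  .         .##+      ..     ....     .      
215            .##+    .  .###+               . 
216             ###        +####.         .     
217             .###        ####.               
218              +######++#####+                
219               .+##########+                 
220   .
[... 1415 characters left out ...]
97, 0.108, 12] !
[-0.0, -0.0, 1.01, -0.168, 0.209, 0.108, 12] !
[-0.0, -0.0, 1.01, -0.153, 0.221, 0.108, 12] !
[-0.0, -0.0, 1.01, -0.137, 0.231, 0.108, 12] !
[-0.0, -0.0, 1.01, -0.12, 0.24, 0.108, 12] !
[-0.0, -0.0, 1.01, -0.103, 0.248, 0.108, 12] !
[-0.0, -0.0, 1.01, -0.085, 0.254, 0.108, 12] !
[-0.0, -0.0, 1.01, -0.067, 0.26, 0.108, 12] !
[-0.0, -0.0, 1.01, -0.048, 0.264, 0.108, 12] !
[-0.0, -0.0, 1.01, -0.029, 0.267, 0.108, 12] !
[-0.0, -0.0, 1.01, -0.01, 0.268, 0.108, 12] !
[-0.0, 0.0, -0.0, -0.0, -0.0, 0.375, 12] 
[-0.0, 0.0, -0.0, -0.0, -0.0, 0.375, 12] 
[-0.0, 0.0, -0.0, -0.0, -0.0, 0.375, 12] 
[-0.0, 0.0, -0.0, -0.0, -0.0, 0.375, 12] 
[-0.0, 0.0, -0.0, -0.0, -0.0, 0.375, 12] 
40 rows
```

Request:
play_rows(
  deltas=[0, 0, 1, -0.108, -0.202, -0.01, 12, 0, 0, 0.99, -0.122, -0.194, -0.01, 12, 0, 0, 0.99, -0.135, -0.185, -0.01, 12, 0, 0, 0.99, -0.147, -0.175, -0.01, 12, 0, 0, 0.99, -0.159, -0.165, -0.01, 12, 0, 0, 0.99, -0.17, -0.153, -0.01, 12, 0, 0, 0.99, -0.18, -0.141, -0.01, 12, 0, 0, 0.99, -0.19, -0.129, -0.01, 12],
)

```text
time_s: 24.45
tool_pos: [483.7, -89.9, 205.0]
ee_rot: [-1.511, -2.751, 0.001]
ft_force: [0.0, -0.8, -0.4]
finger_gap: 19.8
gripper_force: 30.0
```

Request:
play_rows(
  deltas=[0, 0, 0.99, -0.198, -0.115, -0.01, 12, 0, 0, 0.99, -0.206, -0.101, -0.01, 12, 0, 0, 0.99, -0.212, -0.087, -0.01, 12, 0, 0, 0.99, -0.218, -0.072, -0.01, 12, 0, 0, 0.99, -0.222, -0.057, -0.01, 12, 0, 0, 0.99, -0.225, -0.041, -0.01, 12, 0, 0, 0.99, -0.228, -0.025, -0.01, 12, 0, 0, 0.99, -0.229, -0.01, -0.01, 12],
)

```text
time_s: 25.45
tool_pos: [486.8, -163.1, 208.1]
ee_rot: [-2.205, -2.234, 0.001]
ft_force: [-0.2, 0.4, -1.4]
finger_gap: 19.9
gripper_force: 30.0
```

Request:
play_rows(
  deltas=[0, 0, 0.99, -0.229, 0.006, -0.01, 12, 0, 0, 0.99, -0.228, 0.022, -0.01, 12, 0, 0, 0.99, -0.226, 0.038, -0.01, 12, 0, 0, 0.99, -0.223, 0.053, -0.01, 12, 0, 0, 1, -0.23, 0.138, 0.1, 12, 0, 0, 1, -0.22, 0.154, 0.1, 12, 0, 0, 1, -0.208, 0.169, 0.1, 12, 0, 0, 1, -0.196, 0.183, 0.1, 12],
)

```text
time_s: 26.45
tool_pos: [500.4, -240.9, 193.5]
ee_rot: [-2.733, -1.544, 0.002]
ft_force: [-0.0, -0.1, -1.2]
finger_gap: 19.7
gripper_force: 30.0
```

Request:
play_rows(
  deltas=[0, 0, 1, -0.182, 0.197, 0.1, 12, 0, 0, 1, -0.168, 0.209, 0.1, 12, 0, 0, 1, -0.153, 0.221, 0.1, 12, 0, 0, 1, -0.137, 0.231, 0.1, 12, 0, 0, 1, -0.12, 0.24, 0.1, 12, 0, 0, 1, -0.103, 0.248, 0.1, 12, 0, 0, 1, -0.085, 0.254, 0.1, 12, 0, 0, 1, -0.067, 0.26, 0.1, 12],
)

```text
time_s: 27.45
tool_pos: [524.6, -323.1, 161.3]
ee_rot: [-3.053, -0.731, 0.003]
ft_force: [0.4, 0.7, -0.5]
finger_gap: 19.6
gripper_force: 30.0
```

```bash
python3 -c "
from h import *
st()
plan([(534.3,-354.7,100,14.1,4,12),(534.3,-354.7,45,14.1,4,12)])"
```

```text
t 27.45 pos [ 524.6 -323.1  161.3] yaw 26.9 tz [-0.002  0.002 -1.   ] F [ 0.4  0.7 -0.5] gap 19.6 g 30.0
[-0.01, 0.01, 0.8, -0.035, 0.204, 0.383, 12] 
[-0.01, 0.01, 0.8, -0.024, 0.206, 0.383, 12] 
[-0.01, 0.01, 0.8, -0.012, 0.207, 0.383, 12] 
[-0.01, 0.01, 0.8, -0.001, 0.207, 0.383, 12] 
[0.0, 0.0, 0.0, 0.0, -0.0, 0.344, 12] 
[0.0, 0.0, 0.0, 0.0, -0.0, 0.344, 12] 
[0.0, 0.0, 0.0, 0.0, -0.0, 0.344, 12] 
[0.0, 0.0, 0.0, 0.0, -0.0, 0.344, 12] 
8 rows
```

Request:
play_rows(
  deltas=[0, 0, 0.7, -0.03, 0.18, 0.38, 12, 0, 0, 0.7, -0.02, 0.18, 0.38, 12, 0, 0, 0.7, -0.01, 0.18, 0.38, 12, 0, 0, 0.7, 0, 0.18, 0.38, 12, 0, 0, 0, 0, 0.04, 0.34, 12, 0, 0, 0, 0, 0, 0.3, 12, 0, 0, 0, 0, 0, 0.3, 12, 0, 0, 0, 0, 0, 0, 12],
)

```text
time_s: 28.45
tool_pos: [534.0, -351.6, 63.7]
ee_rot: [-3.11, -0.434, 0.003]
ft_force: [0.6, -0.9, -0.5]
finger_gap: 19.1
gripper_force: 30.0
```

```bash
python3 -c "
from h import *
st()
plan([(534.3,-354.7,40.5,14.1,3,12)])"
```

```text
t 28.45 pos [ 534.  -351.6   63.7] yaw 15.9 tz [-0.002  0.002 -1.   ] F [ 0.6 -0.9 -0.5] gap 19.1 g 30.0
[-0.01, 0.01, 0.15, -0.005, 0.026, 0.193, 12] 
[-0.01, 0.01, 0.15, -0.004, 0.026, 0.193, 12] 
[-0.01, 0.01, 0.15, -0.004, 0.026, 0.193, 12] 
3 rows
```

Request:
play_rows(
  deltas=[0, 0, 0.15, 0, 0.03, 0.19, 12, 0, 0, 0.15, 0, 0.03, 0.19, 12, 0, 0, 0.15, 0, 0.02, 0.19, 12, 0, 0, 0, 0, 0, 0.02, 12, 0, 0, 0, 0, 0, 0.02, 12, 0, 0, 0, 0, 0, 0, 12, 0, 0, 0, 0, 0, 0, 12, 0, 0, 0, 0, 0, 0, 12],
)

```text
time_s: 29.45
tool_pos: [535.8, -355.6, 41.0]
ee_rot: [3.118, 0.385, 0.0]
ft_force: [0.1, -0.1, -1.9]
finger_gap: 19.6
gripper_force: 30.0
```

Request:
play_rows(
  deltas=[0, 0, 0, 0, 0, 0.02, 12, 0, 0, 0, 0, 0, 0.02, 12, 0, 0, 0, 0, 0, 0.01, 12, 0, 0, 0, 0, 0, 0, 12, 0, 0, 0, 0, 0, 0, 24, 0, 0, 0, 0, 0, 0, 32, 0, 0, 0, 0, 0, 0, 45, 0, 0, 0, 0, 0, 0, 50],
)

```text
time_s: 30.45
tool_pos: [535.7, -355.6, 38.8]
ee_rot: [3.118, 0.385, 0.0]
ft_force: [0.6, 0.2, -0.1]
finger_gap: 44.0
gripper_force: 0.0
```

Request:
play_rows(
  deltas=[0, 0, 0, 0, 0, 0, 50, 0, 0, 0, 0, 0, -0.5, 50, 0, 0, 0, 0, 0, -1, 60, 0, 0, 0, 0, 0, -1, 60, 0, 0, 0, 0, 0, -1, 60, 0, 0, 0, 0, -0.9, -0.2, 60, 0, 0, 0, 0, -0.9, 0, 60, 0, 0, 0, 0, -0.9, 0, 60],
)

```text
time_s: 31.45
tool_pos: [509.5, -250.1, 188.8]
ee_rot: [3.116, 0.384, 0.003]
ft_force: [0.8, 0.0, 0.4]
finger_gap: 60.1
gripper_force: 0.0
```

```bash
python3 -c "
from h import *
st()
a=capture('top');b=capture('scene')
o=np.zeros((600,800,3),np.uint8)
o[:300,:400]=crop(a,310,262,50,37,8)[:,:400].copy()[:300] if 0 else np.pad(crop(a,310,262,50,37,8),((0,4),(0,0),(0,0)))
o[300:,:400]=crop(a,450,235,80,60,5);o[:300,400:]=crop(b,305,198,40,30,10);o[300:,400:]=crop(b,220,170,80,60,5)
cv2.imwrite('pics/m8.png',o)"
```

```text
t 31.45 pos [ 509.5 -250.1  188.8] yaw 14.0 tz [ 0.002 -0.001 -1.   ] F [0.8 0.  0.4] gap 60.1 g 0.0
```

View pics/m8.png

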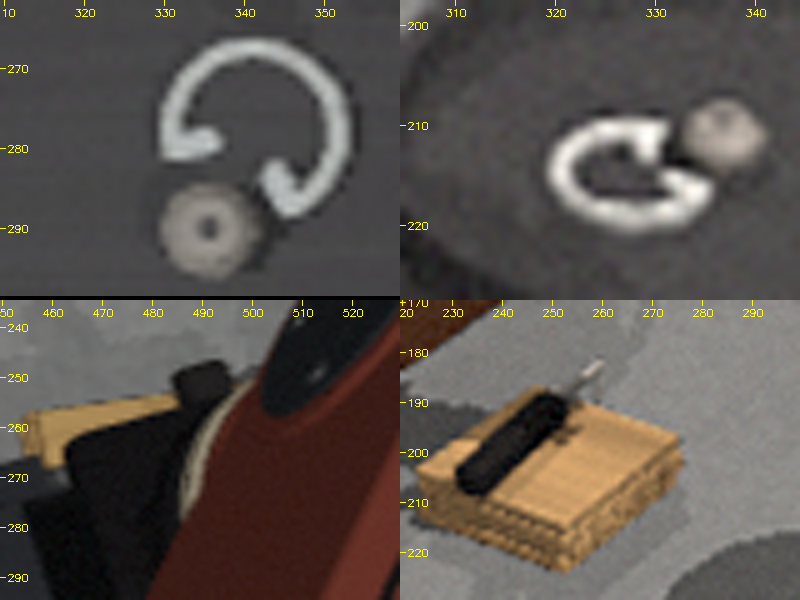

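```bash
python3 -c "
from h import *
c=pix2w('top',341.6,278.1,116);print(c)
plan([(c[0],c[1],160,-22,10,60),(c[0],c[1],130,-22,4,60)])"
```

```text
[535.27055603 -43.48150675 116.        ]
[-0.0, -0.0, 0.9, 0.189, -0.48, 0.071, 60] 
[-0.0, -0.0, 0.9, 0.158, -0.491, 0.071, 60] 
[-0.0, -0.0, 0.9, 0.127, -0.5, 0.071, 60] 
[-0.0, -0.0, 0.9, 0.095, -0.507, 0.071, 60] 
[-0.0, -0.0, 0.9, 0.063, -0.512, 0.071, 60] 
[-0.0, -0.0, 0.9, 0.03, -0.514, 0.071, 60] 
[-0.0, -0.0, 0.9, -0.002, -0.515, 0.071, 60] 
[-0.0, -0.0, 0.9, -0.035, -0.514, 0.071, 60] 
[-0.0, -0.0, 0.9, -0.067, -0.511, 0.071, 60] 
[-0.0, -0.0, 0.9, -0.099, -0.506, 0.071, 60] 
[0.0, 0.0, -0.0, 0.0, -0.0, 0.188, 60] 
[0.0, 0.0, -0.0, 0.0, -0.0, 0.188, 60] 
[0.0, 0.0, -0.0, 0.0, -0.0, 0.188, 60] 
[0.0, 0.0, -0.0, 0.0, -0.0, 0.188, 60] 
14 rows
```

Request:
play_rows(
  deltas=[0, 0, 0.9, 0.19, -0.4, 0.07, 60, 0, 0, 0.9, 0.158, -0.47, 0.07, 60, 0, 0, 0.9, 0.127, -0.5, 0.07, 60, 0, 0, 0.9, 0.095, -0.507, 0.07, 60, 0, 0, 0.9, 0.063, -0.512, 0.07, 60, 0, 0, 0.9, 0.03, -0.514, 0.07, 60, 0, 0, 0.9, 0, -0.515, 0.07, 60, 0, 0, 0.9, -0.035, -0.514, 0.07, 60],
)

```text
time_s: 32.55
tool_pos: [532.5, -91.2, 165.7]
ee_rot: [3.115, -0.407, 0.003]
ft_force: [0.5, -0.1, -0.0]
finger_gap: 60.3
gripper_force: 0.0
```

Request:
play_rows(
  deltas=[0, 0, 0.9, -0.067, -0.5, 0.07, 60, 0, 0, 0.9, -0.1, -0.45, 0.07, 60, 0, 0, 0, 0, 0, 0.2, 60, 0, 0, 0, 0, 0, 0.2, 60, 0, 0, 0, 0, 0, 0.1, 60, 0, 0, 0, 0, 0, 0, 60, 0, 0, 0, 0, 0, 0, 60, 0, 0, 0, 0, 0, 0, 60],
)

```text
time_s: 33.55
tool_pos: [536.1, -52.9, 139.1]
ee_rot: [3.084, -0.598, 0.001]
ft_force: [1.0, 0.1, -0.3]
finger_gap: 59.9
gripper_force: 0.0
```

```bash
python3 -c "
from h import *
st();plan([(535.3,-43.5,113,-22,5,60)])"
```

```text
t 33.55 pos [536.1 -52.9 139.1] yaw -21.9 tz [ 0.001 -0.    -1.   ] F [ 1.   0.1 -0.3] gap 59.9 g 0.0
[-0.0, -0.0, 0.0, -0.022, -0.042, 0.13, 60] 
[-0.0, -0.0, 0.0, -0.022, -0.042, 0.13, 60] 
[-0.0, -0.0, 0.0, -0.022, -0.042, 0.13, 60] 
[-0.0, -0.0, 0.0, -0.022, -0.042, 0.13, 60] 
[-0.0, -0.0, 0.0, -0.022, -0.042, 0.13, 60] 
5 rows
```

Request:
play_rows(
  deltas=[0, 0, 0, -0.055, -0.105, 0, 60, 0, 0, 0, -0.055, -0.105, 0.1, 60, 0, 0, 0, 0, 0, 0.2, 60, 0, 0, 0, 0, 0, 0.15, 60, 0, 0, 0, 0, 0, 0.1, 60, 0, 0, 0, 0, 0, 0.06, 60, 0, 0, 0, 0, 0, 0, 60, 0, 0, 0, 0, 0, 0, 60],
)

```text
time_s: 34.55
tool_pos: [535.2, -43.4, 114.6]
ee_rot: [3.084, -0.598, 0.001]
ft_force: [0.2, 0.2, 1.1]
finger_gap: 59.9
gripper_force: 0.0
```

```bash
python3 -c "
from h import *
st()"
```

```text
t 34.55 pos [535.2 -43.4 114.6] yaw -21.9 tz [ 0. -0. -1.] F [0.2 0.2 1.1] gap 59.9 g 0.0
```

Request:
play_rows(
  deltas=[0, 0, 0, 0, 0, 0.02, 60, 0, 0, 0, 0, 0, 0.02, 50, 0, 0, 0, 0, 0, 0, 34, 0, 0, 0, 0, 0, 0, 30, 0, 0, 0, 0, 0, 0, 30, 0, 0, 0, 0, 0, 0, 30, 0, 0, 0, 0, 0, 0, 30, 0, 0, 0, 0, 0, 0, 30],
)

```text
time_s: 35.55
tool_pos: [535.0, -43.3, 112.7]
ee_rot: [-3.084, 0.598, 0.0]
ft_force: [-0.6, 0.4, -0.4]
finger_gap: 39.7
gripper_force: 30.0
```

```bash
python3 -c "
from h import *
st();plan([(520,130,230,-5,10,30),(497,303.6,160,-5,8,30)],cur=(535.2,-43.4,165,-21.9))"
```

```text
t 35.55 pos [535.  -43.3 112.7] yaw -21.9 tz [-0.  0. -1.] F [-0.6  0.4 -0.4] gap 39.7 g 30.0
[0.0, 0.0, -0.42, -0.197, -0.388, -0.163, 30] 
[0.0, 0.0, -0.42, -0.185, -0.394, -0.163, 30] 
[0.0, 0.0, -0.42, -0.174, -0.399, -0.163, 30] 
[0.0, 0.0, -0.42, -0.162, -0.404, -0.163, 30] 
[0.0, 0.0, -0.42, -0.15, -0.409, -0.163, 30] 
[0.0, 0.0, -0.42, -0.138, -0.413, -0.163, 30] 
[0.0, 0.0, -0.42, -0.126, -0.417, -0.163, 30] 
[0.0, 0.0, -0.42, -0.113, -0.42, -0.163, 30] 
[0.0, 0.0, -0.42, -0.101, -0.423, -0.163, 30] 
[0.0, 0.0, -0.42, -0.088, -0.426, -0.163, 30] 
[0.0, -0.0, 0.0, -0.119, -0.534, 0.219, 30] 
[0.0, -0.0, 0.0, -0.119, -0.534, 0.219, 30] 
[0.0, -0.0, 0.0, -0.119, -0.534, 0.219, 30] 
[0.0, -0.0, 0.0, -0.119, -0.534, 0.219, 30] 
[0.0, -0.0, 0.0, -0.119, -0.534, 0.219, 30] 
[0.0, -0.0, 0.0, -0.119, -0.534, 0.219, 30] 
[0.0, -0.0, 0.0, -0.119, -0.534, 0.219, 30] 
[0.0, -0.0, 0.0, -0.119, -0.534, 0.219, 30] 
18 rows
```

Request:
play_rows(
  deltas=[0, 0, 0, 0, 0, -0.05, 30, 0, 0, 0, 0, 0, -0.1, 30, 0, 0, 0, 0, 0, -0.2, 30, 0, 0, 0, 0, 0, -0.3, 30, 0, 0, 0, 0, 0, -0.3, 30, 0, 0, 0, 0, 0, -0.3, 30, 0, 0, 0, 0, 0, -0.1, 30, 0, 0, 0, 0, 0, 0, 30],
)

```text
time_s: 36.55
tool_pos: [535.2, -43.4, 167.1]
ee_rot: [3.084, -0.598, 0.001]
ft_force: [-1.3, 0.5, -1.1]
finger_gap: 40.6
gripper_force: 30.0
```

```bash
python3 -c "
from h import *
st();asc('scene',300,350,180,226)"
```

```text
t 36.55 pos [535.2 -43.4 167.1] yaw -21.9 tz [ 0.001 -0.    -1.   ] F [-1.3  0.5 -1.1] gap 40.6 g 30.0
scene 300
180 +++#+++++++++++++++                               
181 +++#+++++++++++++++                               
182 +++++++++++++++++#+                               
183 +++++++++++++++++++                               
184 +++++++++++++++++++                               
185 +++++++++++++++++++         ..                    
186 +++++++++++++++++++         ..                    
187 +++++++++++++++++++         ..                    
188 +++++++++++++++++++         ..      ..            
189 +++++++++++++++++++         ..                  .+
190 +++++++++++++++++++         .                 ++##
191 +++++++++++++++++++         ..                ..++
192 +#+++++++++++++#+#+      ..+##                    
193 ++++++++++++++++++.   ...+++++                    
194 +++++++++++++++.    .++... ..                     
195 +++++++++++++.      .+.     ..                    
196 #+++++++#++..      .+.                            
197 +++++++#++          +.                          
[... 832 characters left out ...]
#+                                .++##+.         
214 #+                                 ..+..   ..  .  
215 #+                    .. .                   ..   
216 +.                                            ..  
217 .                  ..    .  .  .. .            ...
218 ..                    ..    ..  .                 
219 ..              .  .            .                 
220 ..       .              .                         
221 ...      ..                     .      .          
222 ....       ..                            .  .     
223 ....       ..                           .       . 
224 ....                .              .              
225 .....              ..  .               .
```

Request:
play_rows(
  deltas=[0, 0, -0.42, -0.19, -0.388, -0.16, 30, 0, 0, -0.42, -0.18, -0.394, -0.16, 30, 0, 0, -0.42, -0.17, -0.4, -0.16, 30, 0, 0, -0.42, -0.16, -0.404, -0.16, 30, 0, 0, -0.42, -0.15, -0.409, -0.16, 30, 0, 0, -0.42, -0.14, -0.413, -0.16, 30, 0, 0, -0.42, -0.13, -0.417, -0.16, 30, 0, 0, -0.42, -0.11, -0.42, -0.16, 30],
)

```text
time_s: 37.6
tool_pos: [523.4, 96.4, 218.4]
ee_rot: [3.133, -0.23, 0.0]
ft_force: [0.6, 0.7, -0.9]
finger_gap: 39.6
gripper_force: 30.0
```

Request:
play_rows(
  deltas=[0, 0, -0.42, -0.1, -0.42, -0.16, 30, 0, 0, -0.42, -0.09, -0.43, -0.16, 30, 0, 0, 0, -0.12, -0.53, 0.22, 30, 0, 0, 0, -0.12, -0.53, 0.22, 30, 0, 0, 0, -0.12, -0.53, 0.22, 30, 0, 0, 0, -0.12, -0.53, 0.22, 30, 0, 0, 0, -0.12, -0.53, 0.22, 30, 0, 0, 0, -0.12, -0.53, 0.22, 30],
)

```text
time_s: 38.6
tool_pos: [503.0, 260.6, 177.8]
ee_rot: [-3.138, 0.139, 0.0]
ft_force: [0.9, 0.7, -0.3]
finger_gap: 40.1
gripper_force: 30.0
```

Request:
play_rows(
  deltas=[0, 0, 0, -0.12, -0.53, 0.2, 30, 0, 0, 0, -0.1, -0.4, 0.2, 30, 0, 0, 0, 0, 0, 0.4, 30, 0, 0, 0, 0, 0, 0.4, 30, 0, 0, 0, 0, 0, 0.4, 30, 0, 0, 0, 0, 0, 0.3, 30, 0, 0, 0, 0, 0, 0, 30, 0, 0, 0, 0, 0, 0, 30],
)

```text
time_s: 39.6
tool_pos: [498.3, 297.1, 102.4]
ee_rot: [-3.138, 0.141, -0.001]
ft_force: [-0.5, 0.0, -0.5]
finger_gap: 39.8
gripper_force: 30.0
```

```bash
python3 -c "
from h import *
st();plan([(497,303.6,60,-5,4,30),(497,303.6,17,-5,4,30)])"
```

```text
t 39.60 pos [498.3 297.1 102.4] yaw -5.2 tz [ 0.001  0.    -1.   ] F [-0.5  0.  -0.5] gap 39.8 g 30.0
[-0.0, -0.0, -0.01, -0.012, -0.04, 0.265, 30] 
[-0.0, -0.0, -0.01, -0.012, -0.04, 0.265, 30] 
[-0.0, -0.0, -0.01, -0.012, -0.04, 0.265, 30] 
[-0.0, -0.0, -0.01, -0.012, -0.04, 0.265, 30] 
[-0.0, 0.0, 0.0, 0.0, -0.0, 0.269, 30] 
[-0.0, 0.0, 0.0, 0.0, -0.0, 0.269, 30] 
[-0.0, 0.0, 0.0, 0.0, -0.0, 0.269, 30] 
[-0.0, 0.0, 0.0, 0.0, -0.0, 0.269, 30] 
8 rows
```

Request:
play_rows(
  deltas=[0, 0, 0, -0.012, -0.08, 0.265, 30, 0, 0, 0, -0.012, -0.08, 0.265, 30, 0, 0, 0, 0, 0, 0.265, 30, 0, 0, 0, 0, 0, 0.265, 30, 0, 0, 0, 0, 0, 0.265, 30, 0, 0, 0, 0, 0, 0.265, 30, 0, 0, 0, 0, 0, 0.265, 30, 0, 0, 0, 0, 0, 0.2, 30],
)

```text
time_s: 40.6
tool_pos: [497.3, 303.5, 18.9]
ee_rot: [3.138, -0.141, -0.001]
ft_force: [-0.3, -0.6, -1.2]
finger_gap: 40.0
gripper_force: 30.0
```

Request:
play_rows(
  deltas=[0, 0, 0, 0, 0, 0, 30, 0, 0, 0, 0, 0, 0, 30, 0, 0, 0, 0, 0, 0, 44, 0, 0, 0, 0, 0, 0, 48, 0, 0, 0, 0, 0, 0, 50, 0, 0, 0, 0, 0, -0.1, 50, 0, 0, 0, 0, 0, -0.3, 50, 0, 0, 0, 0, 0, -0.8, 50],
)

```text
time_s: 41.6
tool_pos: [496.2, 303.0, 67.2]
ee_rot: [3.137, -0.141, -0.005]
ft_force: [-0.3, -0.4, -0.4]
finger_gap: 50.1
gripper_force: 0.0
```

Request:
play_rows(
  deltas=[0, 0, 0, 0, 0, -1, 50, 0, 0, 0, 0, 0, -1, 50, 0, 0, 0, 0, 0, -1, 50, 0, 0, 0, 0.9, 0, -0.6, 50, 0, 0, 0, 0.9, 0.8, 0, 50, 0, 0, 0, 0.5, 0.8, 0, 50, 0, 0, 0, 0, 0.8, 0, 50, 0, 0, 0, 0, 0, 0, 50],
)

```text
time_s: 42.6
tool_pos: [580.8, 197.7, 212.6]
ee_rot: [3.138, -0.146, 0.001]
ft_force: [-0.1, 0.8, 0.2]
finger_gap: 50.1
gripper_force: 0.0
```

```bash
python3 -c "
from h import *
st()
def A(n,x0,x1,y0,y1):
    g=capture(n)[y0:y1,x0:x1].min(2).astype(int);print(n,x0,g.max())
    for r in range(len(g)):print(r+y0,''.join(chr(48+min(v//10,25)+(7 if v>=100 else 0)) for v in g[r]))
A('top',138,200,272,336);A('scene',425,488,272,318)"
```

```text
t 42.60 pos [580.8 197.7 212.6] yaw -5.3 tz [ 0.001 -0.    -1.   ] F [-0.1  0.8  0.2] gap 50.1 g 0.0
top 138 190
272 4444444321112121121111121111221211111122111BDDDDDDDDDDDDDCCDDD
273 44444443221111112111111211111111112111111119DDDDDDDDDDDDDDDDDD
274 44444443221112111111111121121111211112111129DDDDDDDDDDDDDDDDDD
275 44444443222111211111112111112222122211112116CDDA999999CDDDDDDD
276 44444443212211111122121111111121122211112214799999999999CDDCDD
277 444444433121121212111121111112111112111111247789999999999888CD
278 44444443321111111211211121112111111111111215998999998999988899
279 44444443211111212111221121111121112111121115GFA988898999999889
280 44444443321111111112111221111111111221111211FIIEA8999999998999
281 44444443311111121111221112121112121111111112EGIIFB999999988999
282 44444444322111121112111121111211211111112112EGGGIGB99999999999
283 44444444321111111121211211211111211111111111BGGGHIGB9999999999
284 44444444221212111211212011121111111111221122BGHGGHIGB899999999
285 444444443222221111111121121121111212112112118FHHGGHIGB99999999
286 444444443221221211222211212222111211111211118
[... 5742 characters left out ...]
ACGJHECABCCCCCDDDDDD
308 EDA77788766767676666668CFEFJKIHGFFDCDDDBCFJKIGEDABBBCCCCBBDEEDD
309 DEDCB788886777666666767668ADEEFGHJKJKKIGFFEEDCABCCCCCCCCCBCEEDE
310 DDEEDCB787667676666677766665689BBDEEEECBCBBABBBCCBCCCCBCBCDDEED
311 DDDDDEDDB66666676667677776777665655547AABCCCCCBCCBCCCBCCCCCDDDE
312 DCDDDDEEDCAA5666677667677666665658BBABCCCCCCCBCCCCCCCCCCCBCDEDD
313 DDDDDDDDDEDCBB9895676666666668A8ABCCCCCCDDCCCCCCCCBCCBCBCCBCDDD
314 DDDDDDDEEEDBCCBBCABBAB98BBBBBBCBCCBCCBBCCCCCCCCCCCBCCCCCCBCDDDD
315 DDDDDDDDDEDCCCCCCCCCBCCBCCCCCBCCCCBCCBCBCCCCBBCCCCCCCBCCBCCCDDD
316 DDDDDDDDDDDDCBBBCCCCBBCCCCCBCBCBBBBBCCDCBCCCCBCCCCCCCCBCBCCCDDD
317 DDDDDDDDDDEDCBBBBCBBCBBBBCCBCBCBBCBCCCCCCCCCCBCCBCCCCCCCBCDDDED
```

```bash
python3 -c "
from h import *
print(w2pix('scene',[497,303.6,8]));print(finish_job())"
```

```text
[454.31311846 297.51926676]
the job is handed in; nothing more can be done
None
```

I levered the clip off the spindle with the pick and laid it in the white dish. The pick is back on the bats, the mug, jar and roller are untouched, and the job was handed in at about 43 s; no verdict was shown.

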